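# Check the evaporator bench's emergency stop

## Task

Do the daily check of the evaporator bench's emergency stop: on the yellow box, press the red mushroom button all the way down until it latches and stays down, then grip it and turn it about an eighth of a turn clockwise (seen from above, as its white arrows show) so that the latch lets go, and release it so that it springs back up. Do not press the green start button on the grey box.

Things in the scene. Friction and masses are not known exactly. Their poses are not given: they have to be found in the camera images.
- stop_top (a point): Centre of the top of the red mushroom cap, moving with it. Cap: round, 40 mm across, 18 mm thick, axis vertical, gripped across at any yaw; white arrows point clockwise. It stands on a fixed yellow box 80 x 80 mm, 60 mm high. Up: this point is 93 mm above the bench, the cap's underside 15 mm above the box. Latched: 84 mm, underside 6 mm above the box
- stop_press (a joint): Depth of the red cap, m: 0 = up, 0.010 = bottom stop. Spring 3 N at the top, 6 N at the bottom, up to 10 N in all while passing the latch (4 to 9 mm). Pushed to the bottom stop it latches and then stays down by itself at about 0.009. It is pressed straight down, without turning
- stop_turn (a joint): Turn of the red cap, rad: 0 = at rest, grows clockwise seen from above, stop at 0.95. A weak spring (under 0.1 N m) turns it back to 0. With the button latched, a turn of more than about 0.55 (32 degrees) frees the latch: aim for 0.7 to 0.85. A grip on the cap still holds it down; let go and it springs up and turns back by itself
- start_press (a joint): Depth of the green start button, m: 0 = up, 0.006 = fully down, spring 5 N. It is 34 mm across, on a fixed grey box of the same size as the yellow one, its middle at least 160 mm to the left or right of the red button (this changes). Not to be pressed
Mind the look-alikes: they are no part of the job. There is more than one size of the part that bears stop_top; the job needs the middle-sized.

How it is judged:
By the outcome, as a careful person would: the job done as asked, in the order asked, and still so for the second after the job is handed in, with the robot touching nothing.
It also fails if it takes over 38 s, if anything falls off the work surface, if the arm or the gripper's body presses on something with over 40 N, if the wrist force passes 120 N, or if a joint passes its speed limit or range.

## Robot

A 6-joint arm with a two-finger parallel gripper is mounted at the origin on the work surface. World frame = base frame: x ahead of the robot, y to its left, z up, the work surface at z = 0. Lengths are in m, angles in degrees, forces in N, time in s.
With the tool pointing down it reaches from about 0.4 to 0.825 m from the base axis. Payload 7 kg.
Tool frame: the origin (TCP) lies on the centre line of the jaws, within the pads' length; the fingertips stand 19 mm ahead of it and the grasp point (between the pads) is the TCP; z points along the fingers, y is the line along which they close (so a half turn about z gives the same grasp; the last joint's range is limited). The gripper opens to 88 mm and grips with 3 to 60 N. Pads are 19 mm wide; open, the fingers measure 130 mm over their backs; the gripper's body (78 mm by 193 mm) begins 47 mm behind the grasp point.
Start: joints at [83.829, 20.546, 0.682, 0, -70.136, -16.507], TCP at [0.26, 0.623, 0.246] pointing down, gripper open.
Joint ranges: [-176.03, 176.03], [-82.01, 121.73], [-58.28, 71.71], [-173.87, 95.51], [-174.79, -0.11], [-173.66, 173.66]. Speed limits (degrees/s): [136.94, 136.94, 172.46, 180, 180, 180].

## Interface

Orientations are given as [roll, pitch, yaw] about the fixed x, y, z axes, in that order (R = Rz(yaw) Ry(pitch) Rx(roll)).
In Python, from plant import get_state, capture, close_job gives the robot as it stands.
- The arm moves only by the tool apply_moves, never from a script. Its argument "targets" is a list of rows, each a list of 7 numbers: the opening, from 0 (shut) to 1 (fully open), then the shift along the tool's x, y, z normalised to -1 to 1, where 1 is 1000 mm, then the turn, a rotation vector about the tool's x, y, z normalised to -1 to 1, where 1 is 90 degrees. In form: [[claw, tx, ty, tz, ax, ay, az], ...]. A call has 1 to 20 rows; each row shifts and turns the commanded pose from where the row before left it, along the tool's axes as they then stand; what a row does not reach is not made up. A row lasts 1/12 s, in which the tool goes at most 41.7 mm and 7.16 degrees, less where a joint would pass 70% of its speed; a pose out of reach is approached as far as the arm can. A call with a number of a shift or a turn outside -1 to 1 is refused whole. A call with a gripper value outside its range is refused whole. The fingers move at their own pace and stop on an object; "newtons" is the grip in N (left out, the last holds). Time passes only in rows, so rows that do not move let the fingers close. It gives the time, the measured TCP pose, the force, the opening and the grip force at its end, in the units of the state.
- get_state(): the state, without advancing time (a new reading comes with each control period).
- capture(name): name is "scene" or "top"; returns a dict with "frame" (480x640x3 uint8, red, green, blue), "range_z" (480x640 float32, m along the optical axis (not along the pixel's ray), 0 where there is no reading), "camera_matrix" (3x3 intrinsics, pixels), "T" (4x4, takes a point from camera to world coordinates). Camera axes: x right, y down, z forward; pixel columns grow to the right and rows downward; lengths in m; the calibration is good to about 2 mm. A picture is of the moment at which its call begins.
- close_job(): hands the job in; it is judged then, once.
The state is a dict: "time_s": time; "joints": joint angles; "qd": joint speeds; "joint_torque": joint torques, N m; "tcp_pos": TCP position; "eef_rot": TCP orientation; "contact_force": force on the tool from outside, world axes, zero at the start; "moment": the same for the moment, N m; "gripper_width": finger opening in m; "gripper_force": force on a finger pad.
Only numpy, scipy, OpenCV 4.12 (cv2) and the standard library are available. Lean on these libraries where they do the work, as an engineer would, in place of code of your own. Each camera call takes 0.05 s, during which the arm holds its last target. There are 200 camera calls.

## Working session

There is one attempt and no reset: what is moved stays moved. The work goes in short steps, Python scripts to look and compute and a tool call to move; the robot and the scene stay as the last step left them, time stands still between calls to the robot, and variables do not carry over. Pictures are saved under pics/ and viewed, at most 10 in all, crops included, and the job is handed in when it is done.

Besides the shell and the picture viewer there is one more tool, called after "Call:" in YAML: its name, and indented under it one key for each argument. apply_moves: Moves the arm, as the interface text tells. Scaled input: -1 to 1 covers 1000 mm each way for a shift and 90 degrees each way for a turn. Its arguments: {"type":"object","properties":{"targets":{"type":"array","items":{"type":"array","items":{"type":"number"}}},"newtons":{"type":"number"}},"required":["targets"]}

```bash
mkdir -p pics; cat > h.py <<'E'
import numpy as np,cv2
from plant import get_state,capture,close_job
def world(c,u,v,z=None):
    K=c["camera_matrix"];T=c["T"]
    d=c["range_z"][int(v),int(u)] 
    r=np.linalg.inv(K)@[u,v,1]
    if z is not None:
        w=T[:3,:3]@r; d=(z-T[2,3])/w[2]
    return T[:3,:3]@(r*d)+T[:3,3]
E
python3 - <<'E'
from h import *
for n in("scene","top"):
    c=capture(n);cv2.imwrite(f"pics/{n}1.png",c["frame"][:,:,::-1]);np.savez(f"{n}1.npz",**{k:c[k] for k in("frame","range_z","camera_matrix","T")})
print(get_state())
E
```

```text
{'time_s': 0.1, 'joints': array([ 8.38286083e+01,  2.05872752e+01,  6.38433459e-01, -1.73506045e-02,
       -7.01368945e+01, -1.65084975e+01]), 'qd': array([-0.04027379, -0.14746836,  0.16721987,  0.10143527, -0.0099595 ,
        0.01559591]), 'joint_torque': array([-1.48745155e-03, -5.84160519e+01,  2.93751830e+01,  7.01553449e+00,
        1.01950337e-02, -5.54504402e-05]), 'tcp_pos': array([0.26011634, 0.62241244, 0.24471373]), 'eef_rot': array([ 1.79913163e+02, -8.72562979e-03, -2.26857901e+01]), 'contact_force': array([ 0.52381462,  0.37197206, -0.14785928]), 'moment': array([-0.02044747, -0.00928446,  0.01653569]), 'gripper_force': 0.0, 'gripper_width': 0.0873625200742451}
```

View pics/top1.png

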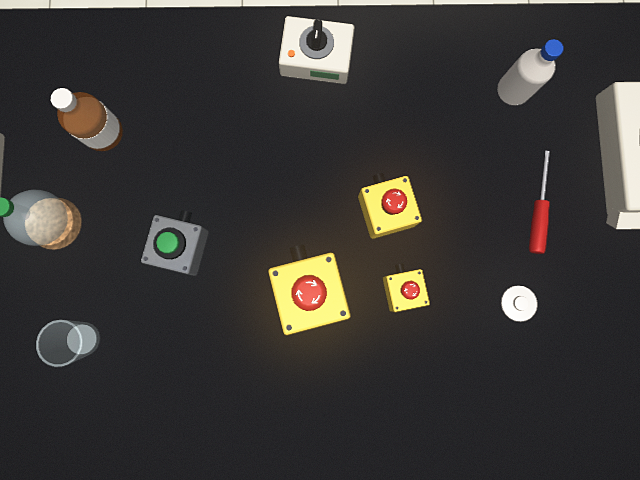

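View pics/scene1.png

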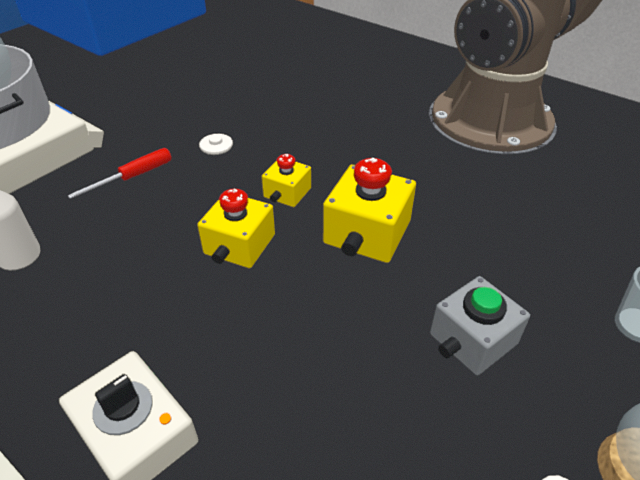

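Top view: there are three red caps on yellow boxes: large (309,292), middle (394,201) and small (411,290). The green start button is at (168,242), and the red screwdriver handle at (540,226) is no candidate. By its description I want the middle one. I'll check its sizes and a crop.

```bash
python3 - <<'E'
from h import *
c=capture("top");f=c["frame"]
hsv=cv2.cvtColor(f,cv2.COLOR_RGB2HSV)
m=(((hsv[...,0]<8)|(hsv[...,0]>172))&(hsv[...,1]>130)&(hsv[...,2]>70)).astype(np.uint8)
for n,(u,v) in dict(L=(309,292),M=(394,201),S=(411,290)).items():
    w=np.zeros_like(m);w[v-25:v+25,u-25:u+25]=m[v-25:v+25,u-25:u+25]
    cs,_=cv2.findContours(w,0,2);k=max(cs,key=cv2.contourArea)
    (x,y),r=cv2.minEnclosingCircle(k);p=world(c,x,y);q=world(c,x+r,y,p[2])
    print(n,(x,y,r),p.round(4),"diam",2*np.linalg.norm(q-p))
print("green",world(c,168,242))
m2=((hsv[...,0]>20)&(hsv[...,0]<35)&(hsv[...,1]>130)&(hsv[...,2]>150)).astype(np.uint8);w=np.zeros_like(m2);w[170:243,350:428]=m2[170:243,350:428]
print("box",cv2.minAreaRect(cv2.findNonZero(w)), world(c,372,190),world(c,412,222))
cv2.imwrite("pics/crop1.png",cv2.resize(f[165:245,345:435,::-1],None,fx=6,fy=6,interpolation=2))
print(c["T"].round(3))
E
```

```text
L (308.7881164550781, 292.6244812011719, 17.5978946685791) [ 0.4239 -0.008   0.123 ] diam 0.05057212166626968
M (394.0177001953125, 201.19911193847656, 12.696871757507324) [ 0.5617 -0.1407  0.094 ] diam 0.03903044018532883
S (410.06451416015625, 289.7096862792969, 9.22443962097168) [ 0.4269 -0.1652  0.0673] diam 0.02867748941004215
green [0.50494916 0.20685852 0.08338389]
box ((390.2547302246094, 206.14151000976562), (51.23548126220703, 52.05964660644531), 74.05460357666016) [ 0.5876638  -0.11216659  0.05886776] [ 0.53443544 -0.17433779  0.05968814]
[[-0.015 -0.991  0.135  0.412]
 [-1.     0.014 -0.009 -0.008]
 [ 0.007 -0.135 -0.991  0.839]
 [ 0.     0.     0.     1.   ]]
```

View pics/crop1.png

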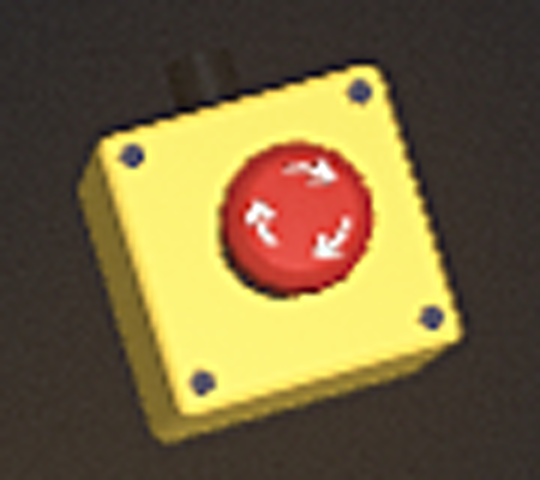

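The crop shows the middle cap (39 mm across, top at z = 0.094) at pixel (394,201). That matches the 40 mm cap at 93 mm, so this is the one. Next I'll work out the transit and check how high the clutter is along it.

```bash
cat >> h.py <<'E'
from scipy.spatial.transform import Rotation as Ro
def delta(p):
    s=get_state();R=Ro.from_euler("xyz",s["eef_rot"],degrees=True).as_matrix()
    return R.T@(np.array(p)-s["tcp_pos"])
E
python3 - <<'E'
from h import *
c=np.load("top1.npz")
print("box mid",world(c,391.9,204.4,.06))
print("cap mid z.093",world(c,394.0,201.2,.093))
K=c["camera_matrix"];v,u=np.mgrid[:480,:640];P=(np.stack([u,v,0*u+1],-1)@np.linalg.inv(K).T)*c["range_z"][...,None]@c["T"][:3,:3].T+c["T"][:3,3]
a=np.array([.26,.622]);b=np.array([.562,-.14]);d=(b-a)/np.linalg.norm(b-a);q=P[...,:2]-a
s=q@d;n=abs(q@[-d[1],d[0]]);k=(s>-.1)&(s<.9)&(n<.15)&(c["range_z"]>0)
print("max h",P[k][:,2].max(),P[k][P[k][:,2].argmax()], "flask",P[150:270,0:110,2].max())
print(delta([.562,-.14,.245]),get_state()["time_s"])
E
```

```text
box mid [ 0.56339796 -0.14320801  0.06      ]
cap mid z.093 [ 0.56194088 -0.14090069  0.093     ]
max h 0.1265813444595253 [ 0.41465954 -0.01815358  0.12658134] flask 0.8385729268633052
[0.5725517  0.58710278 0.00069991] 0.15
```

Call:
apply_moves:
  targets:
    - [0,0.0286,0.0294,0,0,0,0]
    - [0,0.0286,0.0294,0,0,0,0]
    - [0,0.0286,0.0294,0,0,0,0]
    - [0,0.0286,0.0294,0,0,0,0]
    - [0,0.0286,0.0294,0,0,0,0]
    - [0,0.0286,0.0294,0,0,0,0]
    - [0,0.0286,0.0294,0,0,0,0]
    - [0,0.0286,0.0294,0,0,0,0]
    - [0,0.0286,0.0294,0,0,0,0]
    - [0,0.0286,0.0294,0,0,0,0]
    - [0,0.0286,0.0294,0,0,0,0]
    - [0,0.0286,0.0294,0,0,0,0]
    - [0,0.0286,0.0294,0,0,0,0]
    - [0,0.0286,0.0294,0,0,0,0]
    - [0,0.0286,0.0294,0,0,0,0]
    - [0,0.0286,0.0294,0,0,0,0]
    - [0,0.0286,0.0294,0,0,0,0]
    - [0,0.0286,0.0294,0,0,0,0]
    - [0,0,0,0,0,0,0]
    - [0,0,0,0,0,0,0]
  newtons: 15

```text
time_s: 1.82
tcp_pos: [0.5312, -0.0662, 0.2448]
eef_rot: [180.0, 0.1, -22.9]
contact_force: [0.2, 0.2, 0.2]
gripper_width: 0.0005
gripper_force: 0.0
```

```bash
python3 - <<'E'
from h import *
s=get_state();print(delta([.5625,-.142,.245]),s["joints"].round(1),s["eef_rot"],s["contact_force"],s["gripper_width"])
E
```

```text
[ 0.05832412  0.05757661 -0.00023801] [ 13.9   7.5 -16.9  -0.  -65.7  53.2] [ 1.79955990e+02  6.96098182e-02 -2.29380592e+01] [0.20004992 0.16155767 0.24931156] 0.0005322054014854196
```

Call:
apply_moves:
  targets:
    - [0,0.0292,0.0288,0,0,0,0]
    - [0,0.0291,0.0288,0,0,0,0]
    - [0,0,0,0.04,0,0,0]
    - [0,0,0,0.04,0,0,0]
    - [0,0,0,0.035,0,0,0]
    - [0,0,0,0,0,0,0]
    - [0,0,0,0,0,0,0]

```text
time_s: 2.4
tcp_pos: [0.5618, -0.1388, 0.1297]
eef_rot: [179.9, 0.2, -22.6]
contact_force: [-0.0, 0.3, 1.3]
gripper_width: 0.0004
gripper_force: 0.0
```

```bash
python3 - <<'E'
from h import *
s=get_state();print(delta([.5625,-.142,.112]),s["tcp_pos"],s["contact_force"])
c=capture("scene");cv2.imwrite("pics/s2.png",cv2.resize(c["frame"][80:290,150:430,::-1],None,fx=2.8,fy=2.8))
E
```

```text
[0.00194914 0.00267128 0.01773379] [ 0.56179782 -0.13877399  0.12973477] [-0.00797296  0.32220471  1.29806642]
```

View pics/s2.png

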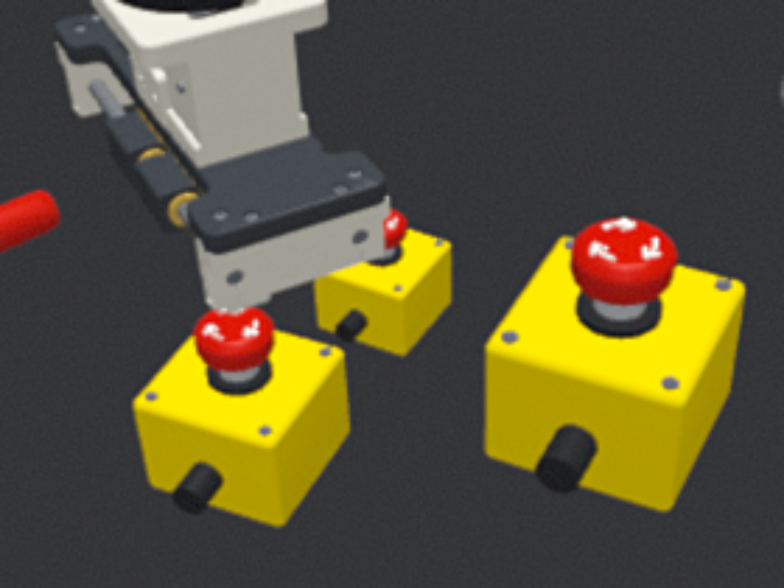

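The closed fingertips stand right above the middle cap, at crop (235,305). The neighbouring boxes are clear.

Call:
apply_moves:
  targets:
    - [0,0.002,0.002,0.01,0,0,0]
    - [0,0,0,0.006,0,0,0]
    - [0,0,0,0.003,0,0,0]
    - [0,0,0,0.003,0,0,0]
    - [0,0,0,0.002,0,0,0]
    - [0,0,0,0.002,0,0,0]
    - [0,0,0,0.001,0,0,0]
    - [0,0,0,0,0,0,0]
    - [0,0,0,0,0,0,0]

```text
time_s: 3.2
tcp_pos: [0.5646, -0.1421, 0.1046]
eef_rot: [-180.0, -0.1, -22.7]
contact_force: [-0.3, 0.8, 6.1]
gripper_width: 0.0002
gripper_force: 2.5
```

Call:
apply_moves:
  targets:
    - [0,0,0,0.001,0,0,0]
    - [0,0,0,0.001,0,0,0]
    - [0,0,0,0,0,0,0]
    - [0,0,0,0,0,0,0]

```text
time_s: 3.53
tcp_pos: [0.5646, -0.1421, 0.1024]
eef_rot: [-180.0, -0.1, -22.7]
contact_force: [-0.4, 1.2, 6.1]
gripper_width: 0.0007
gripper_force: 2.8
```

Call:
apply_moves:
  targets:
    - [0,0,0,0.001,0,0,0]
    - [0,0,0,0.001,0,0,0]
    - [0,0,0,0,0,0,0]
    - [0,0,0,0,0,0,0]

```text
time_s: 3.87
tcp_pos: [0.565, -0.1423, 0.1021]
eef_rot: [-180.0, -0.2, -22.6]
contact_force: [-4.2, 2.9, 18.0]
gripper_width: 0.0007
gripper_force: 9.0
```

18 N is well above the spring's 10 N, so the cap is on its bottom stop. I'll lift, open and check the latch.

Call:
apply_moves:
  targets:
    - [0,0,0,-0.005,0,0,0]
    - [0,0,0,-0.015,0,0,0]
    - [1,0,0,-0.035,0,0,0]
    - [1,0,0,0,0,0,0]
    - [1,0,0,0,0,0,0]
    - [1,0,0,0,0,0,0]
    - [1,0,0,0,0,0,0]
    - [1,0,0,0,0,0,0]

```text
time_s: 4.53
tcp_pos: [0.5633, -0.1422, 0.1536]
eef_rot: [180.0, 0.1, -22.7]
contact_force: [0.0, -0.2, -0.2]
gripper_width: 0.0355
gripper_force: 0.0
```

```bash
python3 - <<'E'
from h import *
s=get_state();print(s["tcp_pos"],s["gripper_width"])
c=capture("scene");f=c["frame"];cv2.imwrite("pics/s3.png",cv2.resize(f[80:290,150:430,::-1],None,fx=2.8,fy=2.8))
K=c["camera_matrix"];v,u=np.mgrid[:480,:640];P=(np.stack([u,v,0*u+1],-1)@np.linalg.inv(K).T)*c["range_z"][...,None]@c["T"][:3,:3].T+c["T"][:3,3]
hsv=cv2.cvtColor(f,cv2.COLOR_RGB2HSV)
k=((hsv[...,0]<8)|(hsv[...,0]>172))&(hsv[...,1]>130)&(np.hypot(P[...,0]-.5625,P[...,1]+.142)<.025)
q=P[k];print(len(q),"top z",np.percentile(q[:,2],[2,50,80,90,97]), "xy",(q[:,:2].min(0)+q[:,:2].max(0))/2,q[:,:2].min(0),q[:,:2].max(0))
print(delta([.5625,-.142,.0855]))
E
```

```text
[ 0.56325208 -0.14223652  0.15358939] 0.035475887559085865
439 top z [0.06395424 0.08139903 0.08296236 0.08362059 0.08442719] xy [ 0.56601235 -0.13623643] [ 0.54735634 -0.15466572] [ 0.58466836 -0.11780714]
[-7.74978035e-04  6.75644635e-05  6.81549772e-02]
```

View pics/s3.png

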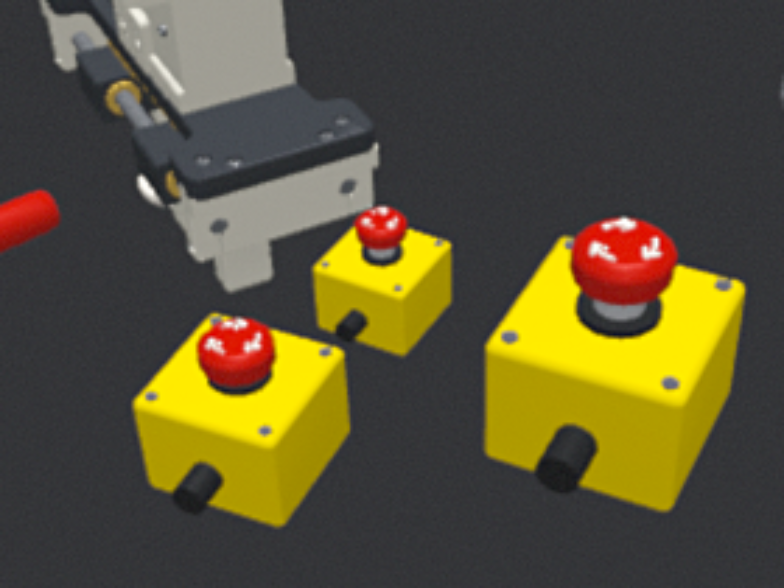

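Latched: the cap at crop (235,352) sits low on its collar and its top measures 0.084. I'll open fully, then descend.

Call:
apply_moves:
  targets:
    - [1,0,0,0,0,0,0]
    - [1,0,0,0,0,0,0]
    - [1,0,0,0,0,0,0]
    - [1,0,0,0,0,0,0]
    - [1,0,0,0,0,0,0]
    - [1,0,0,0.01,0,0,0]
    - [1,0,0,0.015,0,0,0]
    - [1,0,0,0.015,0,0,0]
    - [1,0,0,0.015,0,0,0]
    - [1,0,0,0.008,0,0,0]
    - [1,0,0,0.004,0,0,0]
    - [1,0,0,0,0,0,0]
    - [1,0,0,0,0,0,0]

```text
time_s: 5.67
tcp_pos: [0.5642, -0.1423, 0.0878]
eef_rot: [180.0, -0.0, -22.7]
contact_force: [-0.6, 0.5, 1.1]
gripper_width: 0.0875
gripper_force: 0.0
```

Call:
apply_moves:
  targets:
    - [0.7,-0.001,0,0.001,0,0,0]
    - [0.5,0,0,0,0,0,0]
    - [0.3,0,0,0,0,0,0]
    - [0.3,0,0,0,0,0,0]
    - [0.3,0,0,0,0,0,0]
    - [0.3,0,0,0,0,0,0]
    - [0.3,0,0,0,0,0,0]
    - [0.3,0,0,0,0,0,0]
    - [0.3,0,0,0,0,0,0]
    - [0.3,0,0,0,0,0,0]
    - [0.3,0,0,0,0,0,0]
    - [0.3,0,0,0,0,0,0]
  newtons: 25

```text
time_s: 6.67
tcp_pos: [0.5637, -0.141, 0.0867]
eef_rot: [-179.9, -0.1, -22.7]
contact_force: [2.1, 5.6, 1.6]
gripper_width: 0.0385
gripper_force: 25.0
```

Call:
apply_moves:
  targets:
    - [0.3,0,-0.0015,0,0,0,0]
    - [0.3,0,0,0,0,0,0.04]
    - [0.3,0,0,0,0,0,0.04]
    - [0.3,0,0,0,0,0,0.04]
    - [0.3,0,0,0,0,0,0.04]
    - [0.3,0,0,0,0,0,0.04]
    - [0.3,0,0,0,0,0,0.04]
    - [0.3,0,0,0,0,0,0.04]
    - [0.3,0,0,0,0,0,0.04]
    - [0.3,0,0,0,0,0,0.04]
    - [0.3,0,0,0,0,0,0.04]
    - [0.3,0,0,0,0,0,0.04]
    - [0.3,0,0,0,0,0,0.04]
    - [0.3,0,0,0,0,0,0]
    - [0.3,0,0,0,0,0,0]

```text
time_s: 7.92
tcp_pos: [0.5643, -0.1402, 0.0872]
eef_rot: [-179.9, -0.0, -65.7]
contact_force: [-0.1, 3.8, 5.7]
gripper_width: 0.0383
gripper_force: 25.0
```

```bash
python3 - <<'E'
from h import *
s=get_state();print(s["eef_rot"],s["moment"],s["contact_force"],s["gripper_width"])
E
```

```text
[-1.79924049e+02 -3.13322419e-02 -6.57409426e+01] [1.37873611 0.01567692 0.02750622] [-0.11467728  3.77104609  5.67956184] 0.038311578584850625
```

The cap turned 43° clockwise, and about 6 N now pushes up on the grip, so the latch is free. I'll release and lift.

Call:
apply_moves:
  targets:
    - [1,0,0,0,0,0,0]
    - [1,0,0,0,0,0,0]
    - [1,0,0,0,0,0,0]
    - [1,0,0,0,0,0,0]
    - [1,0,0,0,0,0,0]
    - [1,0,0,0,0,0,0]
    - [1,0,0,0,0,0,0]
    - [1,0,0,0,0,0,0]
    - [1,0,0,0,0,0,0]
    - [1,0,0,-0.02,0,0,0]
    - [1,0,0,-0.03,0,0,0]
    - [1,0,0,-0.04,0,0,0]
    - [1,0,0,-0.03,0,0,0]
    - [1,0,0,0,0,0,0]
    - [1,0,0,0,0,0,0]

```text
time_s: 9.17
tcp_pos: [0.5646, -0.1404, 0.209]
eef_rot: [-179.7, -0.1, -65.9]
contact_force: [-0.5, 0.5, 0.2]
gripper_width: 0.0877
gripper_force: 0.0
```

```bash
python3 - <<'E'
from h import *
c=capture("scene");f=c["frame"];cv2.imwrite("pics/s4.png",cv2.resize(f[80:290,150:430,::-1],None,fx=2.8,fy=2.8))
K=c["camera_matrix"];v,u=np.mgrid[:480,:640];P=(np.stack([u,v,0*u+1],-1)@np.linalg.inv(K).T)*c["range_z"][...,None]@c["T"][:3,:3].T+c["T"][:3,3]
hsv=cv2.cvtColor(f,cv2.COLOR_RGB2HSV)
k=((hsv[...,0]<8)|(hsv[...,0]>172))&(hsv[...,1]>130)&(np.hypot(P[...,0]-.5625,P[...,1]+.142)<.025)
print(np.percentile(P[k][:,2],[50,90,97]),get_state()["contact_force"])
E
```

```text
[0.09026168 0.09250412 0.09324107] [ 0.33320626 -0.13151133 -0.08094242]
```

View pics/s4.png

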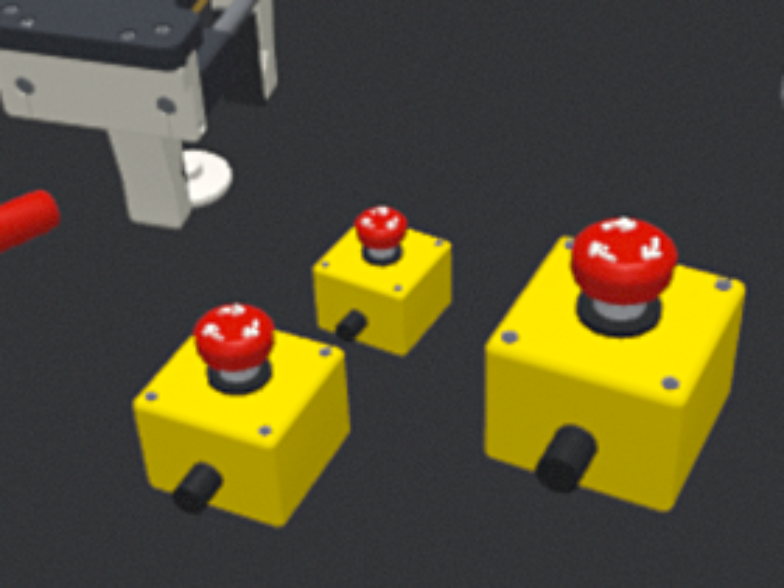

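The cap at crop (235,338) is back up, its top at 0.093, and its arrows have turned back to rest. The gripper is clear.

```bash
python3 -c "
from plant import close_job
print(close_job())"
```

```text
the job is handed in; nothing more can be done
None
```

The middle-sized red stop button was pressed until it latched, turned about 43° clockwise and released; it sprang back up to 93 mm, the green start button was not touched, and the job was handed in at about 9 s.

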